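# Index the watchmaker's dividing table to its next hole

## Robot

A 6-joint arm with a two-finger parallel gripper is mounted at the origin on the work surface. World frame = base frame: x ahead of the robot, y to its left, z up, the work surface at z = 0. Lengths are in m, angles in rad, forces in N, time in s.
With the tool pointing down it reaches from about 0.425 to 1.125 m from the base axis. Payload 14.9 kg.
Tool frame: the origin (TCP) lies midway between the tips of the shut fingers; the grasp point (between the pads) lies 19 mm behind it; z points along the fingers, y is the line along which they close (so a half turn about z gives the same grasp; the last joint's range is limited). The gripper opens to 91 mm and grips with 3 to 60 N. Pads are 32 mm wide; open, the fingers measure 118 mm over their backs; the gripper's body (76 mm by 178 mm) begins 60 mm behind the grasp point.
Start: joints at [1.268, 0.379, 1.734, -0, 1.028, -0.033], TCP at [0.187, 0.675, 0.174] pointing down, gripper open.
Joint ranges: [-2.77, 2.77], [-0.74, 2.19], [0, 2.66], [-1.06, 4.2], [0.31, 2.87], [-3.08, 3.08]. Speed limits (rad/s): [1.89, 1.89, 2.39, 3.14, 3.14, 3.14].

## Interface

Orientations are given as a rotation vector (axis times angle).
In Python, from station import read_state, read_camera, finish_job gives the robot as it stands. The module is installed in compiled form; this text tells all that it offers.
- The arm moves only by the shell command python3 -m inch 'ROWS' [FORCE]. ROWS is JSON, a list of rows, each a list of 7 numbers: the shift along the tool's x, y, z in cm, then the turn, a rotation vector about the tool's x, y, z in degrees, then the closure, from 0 (fully open) to 1 (shut). In form: [[tx, ty, tz, wx, wy, wz, jaw], ...]. A call has 1 to 8 rows; each row is the pose to reach, as a shift and turn from the pose commanded when the call began, along the tool's axes at that moment; what a row does not reach only later rows make up. A row lasts 1/8 s, in which the tool goes at most 62.5 mm and 10.7 degrees, less where a joint would pass 70% of its speed; a pose out of reach is approached as far as the arm can. A call with a gripper value outside its range is refused whole. The fingers move at their own pace and stop on an object; FORCE is the grip in N (left out, the last holds). Time passes only in rows, so rows that repeat a pose let the fingers close. It gives the time, the measured TCP pose, the force, the opening and the grip force at its end, in the units of the state.
- read_state(): the state, without advancing time (a new reading comes with each control period).
- read_camera(name): name is "scene" or "top" or "wrist"; returns a dict with "pixels" (420x560x3 uint8, red, green, blue), "vfov" (degrees; the focal length in pixels is half the picture's height over the tangent of half this angle, whatever the lens; pixels are square), "cx", "cy" (the principal point, pixels), "dist" ([k1, k2, p1, p2, k3] as OpenCV has them; the pictures are not rectified), "position" and "orientation" of the camera in the world. Camera axes: x right, y up, looking along -z (the intrinsics and any distortion apply to the point x, -y, -z); pixel columns grow to the right and rows downward; lengths in m; the calibration is good to about 2 mm. A picture is of the moment at which its call begins. There is no depth.
- finish_job(): hands the job in; it is judged then, once.
The state is a dict: "time": time; "qpos": joint angles; "joint_velocities": joint speeds; "joint_torque": joint torques, N m; "tcp_pos": TCP position; "ee_rot": TCP orientation; "force": force on the tool from outside, world axes, zero at the start; "ft_torque": the same for the moment, N m; "opening": finger opening in m; "finger_force": force on a finger pad.
Only numpy, scipy, OpenCV 4.12 (cv2) and the standard library are available. Lean on these libraries where they do the work, as an engineer would, in place of code of your own. Each camera call takes 0.05 s, during which the arm holds its last target. There are 200 camera calls.

## Task

Index the watchmaker's dividing table by one hole: with shut fingertips press the dished black plunger fully down so that the index pin comes out of its hole, and turn the disc clockwise (seen from above) to the very next hole, not past it, where the plunger must spring fully up again and the pin lock the disc. Then take the hand away. Only press and push, gently: do not pinch or lift anything, and leave the watch cases in their holders and everything else on the bench where it is.

Things in the scene. Friction and masses are not known exactly. Their poses are not given: they have to be found in the camera images.
- index_base: Fixed grey round base, 256 mm across. Round the turning disc it has a flat steel ring (radii 95 to 121 mm, top 50 mm above the bench) with six index holes 60 degrees apart, 108 mm from the axis, 11 mm wide with mouths chamfered to 17 mm. Origin: on the disc's vertical axis, at the bench surface. The pin starts in the hole on the base's +x axis.
- next_hole (a point): Centre of the mouth of the hole that the pin has to go to, at the ring's top face, 60 degrees clockwise (seen from above) of the starting hole. It looks like the other holes.
- loupe (a point): Top centre of a fixed black-rimmed loupe, 54 mm across, 110 mm above the bench, over the disc on the side away from the starting hole; its post stands at the base's -x edge, 140 mm from the axis. Keep clear of it.
- disc_center (a point): Point on the disc's vertical axis, at its top face 51 mm above the bench; its x axis turns with the disc and points to the plunger. The disc is 184 mm across, with five white holders with brass pins (tops 64 mm above the bench), centres 62 mm from the axis at 60, 120, 180, 240 and 300 degrees from the plunger.
- plunger_dish (a point): Centre of the dish floor of the plunger's round black cap; moves with the cap. 72 mm from the disc's axis, 86 mm above the bench when up. The cap is 49 mm across, on a steel bracket fixed to the disc; round its flat floor (41 mm across) stands a 6 mm rim, so shut fingertips in the dish can press it and push the disc round.
- index_pin (a point): Point on the axis of the brass index pin at the level of the ring's top face, 108 mm from the disc's axis, in line with the plunger; turns with the disc, does not rise with the pin. The pin is 8 mm thick with a round tip, about 9 mm below this point when in a hole. Its 13 mm brass head shows above the bracket.
- plunger (a joint): Travel in m: 0 up (pin in a hole), 0.015 at the stop. A spring drives it up: 3 N starts it, 8 N holds it at the stop. Pressing lifts the pin equally; from 0.010 on the disc is free. Let go between holes, the pin rides on the ring (about 0.0087) and the disc can still be pushed. Within about 0.04 rad of a hole the released pin drops in, centres itself and locks the disc (play 0.015 rad).
- disc (a joint): Angle of the disc in rad, growing clockwise seen from above: 0 in the starting hole; the next hole is at 1.047 (60 degrees). The unlocked disc turns with light friction and stays where it is left.
- oil_jar: Small amber glass jar, 34 mm across, 45 mm high, standing loose close to the base; origin at the centre of its underside. A bystander.
- pad_holder: White and grey round movement cushion, 48 mm across, 32 mm high, standing loose close to the base; origin at the centre of its underside. A bystander.
- bell_jar: Glass bell jar, 100 mm across, 100 mm high, left of the mat; origin at the centre of its underside. A bystander.
- black_cap: Flat black round cap, 72 mm across, 24 mm high; origin at the centre of its underside. A bystander.
- driver: Small screwdriver lying flat, 130 mm long; origin under it. A bystander.
- parts_box: Clear divided parts box, 70 x 90 x 25 mm; origin at the centre of its underside. A bystander.
- bezel: Steel watch bezel ring, 42 mm across, 7 mm high; origin at the centre of its underside. A bystander.
- watch0_mid (a point): Centre of a loose steel watch case (35 mm across, 9 mm high) lying in one of the disc's holders, 58.5 mm above the bench. It rides round with the disc and is not to be touched.
- watch1_mid (a point): Centre of a loose steel watch case (35 mm across, 9 mm high) lying in one of the disc's holders, 58.5 mm above the bench. It rides round with the disc and is not to be touched.
- watch2_mid (a point): Centre of a loose steel watch case (35 mm across, 9 mm high) lying in one of the disc's holders, 58.5 mm above the bench. It rides round with the disc and is not to be touched.
- watch3_mid (a point): Centre of a loose steel watch case (35 mm across, 9 mm high) lying in one of the disc's holders, 58.5 mm above the bench. It rides round with the disc and is not to be touched.
Mind the look-alikes: they are no part of the job. Leave any yellow look-alike of the part that bears watch0_mid alone.

How it is judged:
On the way, in this order (a step that is already met when the one before it is completed fails the run):
1. the plunger is pressed in, the disc still at its starting hole (value of joint plunger above 0.008 m and value of joint disc between -0.12 and 0.12 rad), for 0.05 s.
2. the disc stands at the next hole and the plunger has sprung up (value of joint disc between 0.997 and 1.097 rad and value of joint plunger below 0.0025 m), for 0.2 s.
At the end, for the whole second after the job is handed in: The disc stands 60 degrees clockwise of its start (within 0.05 rad), at rest; the plunger is up to within 2.5 mm, its pin in the next hole; the four watch cases lie in their holders (centres 55.5 to 62 mm above the bench) (all of step 2 and velocity of joint disc between -0.05 and 0.05 rad/s and height (world z) of watch0_mid between 0.0555 and 0.062 m and height (world z) of watch1_mid between 0.0555 and 0.062 m and height (world z) of watch2_mid between 0.0555 and 0.062 m and height (world z) of watch3_mid between 0.0555 and 0.062 m); the robot touches nothing.
It fails at once if the disc is turned past the next hole or the wrong way (by more than 0.3 rad) (value of joint disc above 1.35 rad or value of joint disc below -0.3 rad).
It fails at once if a watch case is lifted or knocked out of its holder (height (world z) of any of watch0_mid, watch1_mid, watch2_mid, watch3_mid above 0.07 m or height (world z) of any of watch0_mid, watch1_mid, watch2_mid, watch3_mid below 0.05 m).
It fails at once if the plunger is pinched or pressed with more than 60 N (contact force between the fingers and plunger above 60 N).
It fails at once if a bystander is moved by more than 30 mm (distance of any of oil_jar, pad_holder, bell_jar, black_cap, driver, parts_box, bezel from where it was at the start of the episode above 0.03 m).
It also fails if it takes over 40 s, if anything falls off the work surface, if the arm or the gripper's body presses on something with over 40 N, if the wrist force passes 120 N, or if a joint passes its speed limit or range.

## Working session

There is one attempt and no reset: what is moved stays moved. The work goes in short steps, Python scripts to look and compute and a shell command to move; the robot and the scene stay as the last step left them, time stands still between calls to the robot, and variables do not carry over. Pictures are saved under pics/ and viewed, at most 10 in all, crops included, and the job is handed in when it is done.

```bash
mkdir -p pics; python3 - <<'E'
from station import *
import cv2,json
for n in("scene","top"):
    c=read_camera(n);cv2.imwrite(f"pics/{n}0.png",cv2.resize(c["pixels"][:,:,::-1],(800,600),interpolation=cv2.INTER_CUBIC))
    print({k:v for k,v in c.items() if k!="pixels"})
print(read_state())
E
```

```text
{'vfov': 49.22014514120258, 'cx': 276.9277732759937, 'cy': 200.18362672137783, 'dist': array([-0.14495528,  0.        ,  0.        ,  0.        ,  0.        ]), 'position': array([1.31284871, 0.64523985, 0.93057784]), 'orientation': array([0.41315089, 0.98344941, 2.13258566])}
{'vfov': 57.096732552804106, 'cx': 276.54377992053156, 'cy': 209.37234650358772, 'dist': array([-0.03249704,  0.        ,  0.        ,  0.        ,  0.        ]), 'position': array([ 0.50004412, -0.02389726,  1.04578944]), 'orientation': array([ 0.0917534 , -0.04577699, -1.5515985 ])}
{'time': 0.1, 'qpos': array([ 1.26766752e+00,  3.79383561e-01,  1.73469486e+00, -8.65294432e-07,
        1.02848223e+00, -3.33215671e-02]), 'joint_velocities': array([-0.00057963, -0.00355505, -0.0021865 ,  0.00028774,  0.00320315,
       -0.00128321]), 'joint_torque': array([ 1.09918205e-03, -7.65038610e+01, -4.35290480e+01,  6.52495679e-02,
        3.99313029e-02, -2.10244195e-06]), 'tcp_pos': array([0.18648995, 0.67431105, 0.1738483 ]), 'ee_rot': array([-4.22505458e-01, -3.11288894e+00,  1.49919073e-03]), 'force': array([ 0.46538554, -0.76177963,  0.68087408]), 'ft_torque': array([ 0.06576789,  0.00188325, -0.01774341]), 'finger_force': 0.0, 'opening': 0.0912957443961974}
```

View pics/scene0.png

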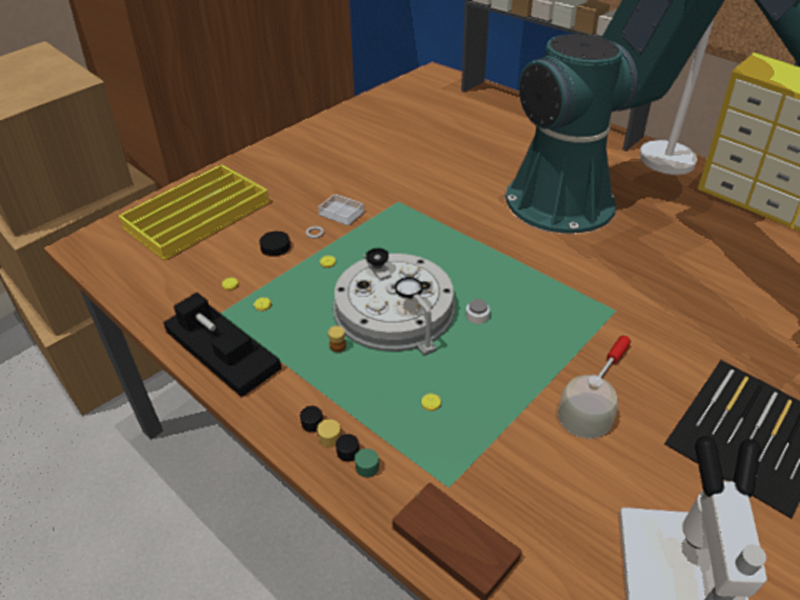

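View pics/top0.png

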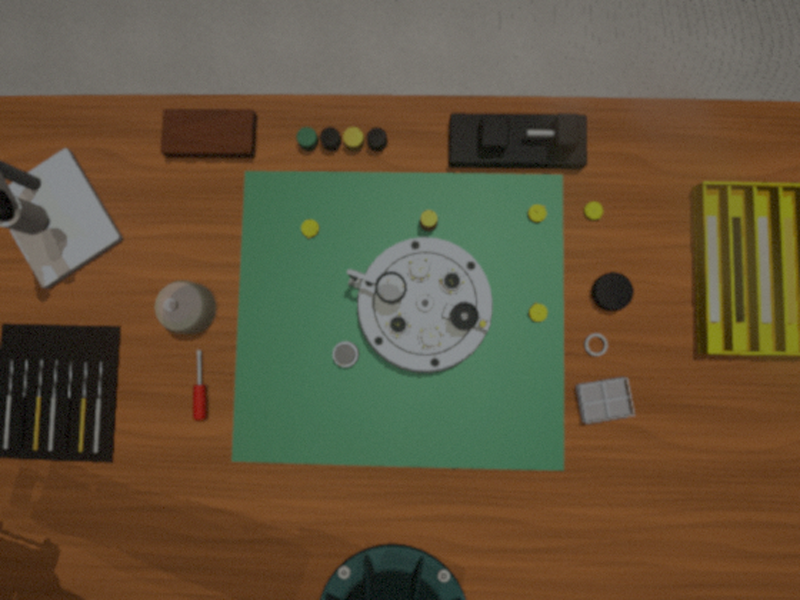

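Top picture: the disc axis is at about (425,303), the black plunger cap at (464,316) with the brass pin head at (484,324), and the loupe at (391,288). Things that could be taken for the plunger:
- flat black cap (613,291)
- dark watches in holders (452,281) and (398,325)
- black bottles (330,139) and (376,139)
- loupe rim (391,288)

I choose (464,316), because it is on a bracket with a brass head next to it, opposite the loupe. I'll check it in a close crop.

```bash
cat > h.py <<'E'
import numpy as np,cv2
from scipy.spatial.transform import Rotation as R
def K(c):
    f=210/np.tan(np.radians(c["vfov"]/2)); return np.array([[f,0,c["cx"]],[0,f,c["cy"]],[0,0,1]])
def ray_z(c,uv,z):
    p=cv2.undistortPoints(np.array([[uv]],float),K(c),c["dist"])[0,0]
    d=R.from_rotvec(c["orientation"]).apply([p[0],-p[1],-1]); o=c["position"]
    return o+d*(z-o[2])/d[2]
def proj(c,P):
    q=R.from_rotvec(c["orientation"]).inv().apply(np.atleast_2d(P)-c["position"])*[1,-1,-1]
    return cv2.projectPoints(q,np.zeros(3),np.zeros(3),K(c),c["dist"])[0][:,0]
E
python3 - <<'E'
from station import *
import cv2
for n,(x,y) in(("scene",(218,165)),("top",(240,155))):
    p=read_camera(n)["pixels"][:,:,::-1]
    w,h=(112,90) if n=="scene" else (112,115)
    s=7 if n=="scene" else 5
    cv2.imwrite(f"pics/{n}1.png",cv2.resize(p[y:y+h if n=="top" else y+84,x:x+w],None,fx=s,fy=s,interpolation=cv2.INTER_CUBIC))
E
```

```text
(no output)
```

View pics/top1.png

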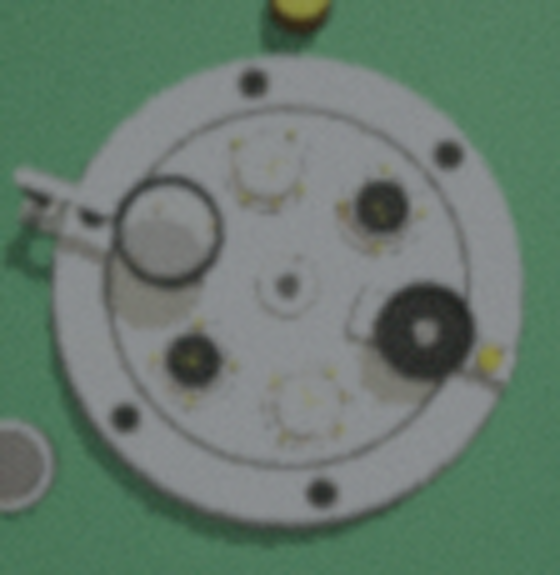

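View pics/scene1.png

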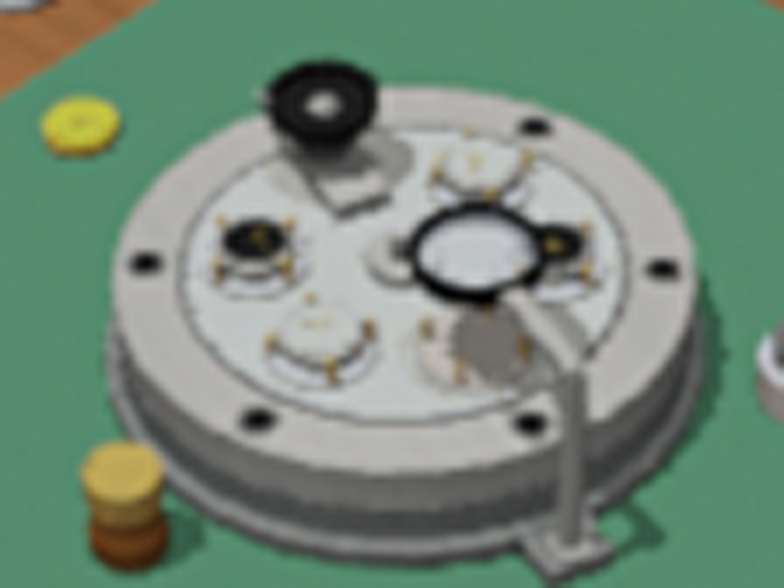

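The crops confirm it: the top crop shows the dished cap at (425,331) with the pin head at (490,358), the holes at (254,83), (449,154), (321,493), (124,418), and the loupe opposite. The next hole clockwise is (321,493). The scene crop shows the cap at (322,103).

```bash
python3 - <<'E'
from station import *
from h import *
from scipy.optimize import least_squares
t=read_camera("top");s=read_camera("scene")
T=lambda x,y:((x+.5)/5-.5+240,(y+.5)/5-.5+155)
S=lambda x,y:((x+.5)/7-.5+218,(y+.5)/7-.5+165)
# angle (ccw deg) index from plunger: next=-60
th={-60:(321,493),-120:(124,418),60:(449,154),120:(254,83)}
sh={-60:(535,127),-120:(662,268),180:(531,424),120:(258,419),60:(146,263)}
def pts(p,ks):
    return np.array([[p[0]+.108*np.cos(p[2]+np.radians(k)),p[1]+.108*np.sin(p[2]+np.radians(k)),.049] for k in ks])
f=lambda p,c,m,h:(proj(c,pts(p,h))-[m(*v) for v in h.values()]).ravel()
a=ray_z(t,T(287,287),.05);b=ray_z(t,T(425,331),.092);p0=[a[0],a[1],np.arctan2(*(b-a)[1::-1])]
for n,r in(("top",lambda p:f(p,t,T,th)),("scene",lambda p:f(p,s,S,sh)),("both",lambda p:np.r_[f(p,t,T,th),f(p,s,S,sh)])):
    o=least_squares(r,p0);print(n,o.x.round(4),abs(o.fun).max().round(2))
print(a,b,ray_z(s,S(322,103),.092),"dish pred",o.x[:2]+.072*np.array([np.cos(o.x[2]),np.sin(o.x[2])]))
print("jar",ray_z(s,S(124,462),.045),"pad",ray_z(t,T(5,466),.032))
q=read_state();print(R.from_rotvec(q["ee_rot"]).as_matrix().round(3))
E
```

```text
top [ 0.5822 -0.047  -1.9181] 0.21
scene [ 0.5818 -0.0492 -1.9129] 0.11
both [ 0.5823 -0.0478 -1.9166] 0.56
[ 0.58149793 -0.04684506  0.05      ] [ 0.55742679 -0.11424024  0.092     ] [ 0.56349868 -0.11174556  0.092     ] dish pred [ 0.55785516 -0.11557478]
jar [ 0.73751195 -0.05538599  0.045     ] pad [0.4862549  0.09910419 0.032     ]
[[-0.964  0.267 -0.   ]
 [ 0.267  0.964 -0.   ]
 [ 0.    -0.    -1.   ]]
```

```bash
cat > go.py <<'E'
# shift in tool cm from the present pose to a world target
import sys
from station import read_state
from h import *
q=read_state();M=R.from_rotvec(q["ee_rot"])
print("t",round(q["time"],2),"tcp",q["tcp_pos"].round(4),"F",q["force"].round(1),"open",round(q["opening"],4))
for a in sys.argv[1:]:
    print(a,(100*M.inv().apply(np.array(eval(a))-q["tcp_pos"])).round(2))
E
python3 -m inch '[[-5.3,-6.2,-3,0,0,0,1],[-10.6,-12.4,-3,0,0,0,1],[-14.5,-17,-3,0,0,0,1],[-18.5,-21.5,-3,0,0,0,1],[-22.5,-26,-3,0,0,0,1],[-26.5,-30.6,-3,0,0,0,1],[-30.5,-35,-3,0,0,0,1],[-34,-39.5,-3,0,0,0,1]]' 10; python3 go.py .558,-.1155,.15
```

```text
time: 1.3
tcp_pos: [0.3995, 0.2248, 0.2048]
ee_rot: [0.422, 3.112, 0.001]
force: [1.3, 0.3, 1.8]
opening: 0.0141
finger_force: 0.0
t 1.3 tcp [0.3995 0.2248 0.2048] F [1.3 0.3 1.8] open 0.0141
.558,-.1155,.15 [-24.34 -28.58   5.48]
```

```bash
python3 -m inch '[[-4,-4.7,0,0,0,0,1],[-8,-9.4,0,0,0,0,1],[-12,-14.1,0,0,0,0,1],[-16,-18.8,0,0,0,0,1],[-20,-23.5,1,0,0,0,1],[-24.3,-28.6,4,0,0,0,1],[-24.3,-28.6,5.5,0,0,0,1],[-24.3,-28.6,5.5,0,0,0,1]]'; python3 - <<'E'
from station import *
from h import *
w=read_camera("wrist");p=w["pixels"][:,:,::-1].copy()
cv2.imwrite("pics/w1.png",cv2.resize(p,(800,600),interpolation=cv2.INTER_CUBIC))
s=read_camera("scene")["pixels"][:,:,::-1]
cv2.imwrite("pics/s2.png",cv2.resize(s[140:240,210:330],None,fx=6,fy=6,interpolation=cv2.INTER_CUBIC))
print(proj(w,[[.558,-.1155,.086]])*800/560)
E
python3 go.py .558,-.1155,.095
```

```text
time: 2.3
tcp_pos: [0.5556, -0.1137, 0.1479]
ee_rot: [-0.424, -3.11, -0.001]
force: [-0.4, 0.7, 0.8]
opening: -0.0001
finger_force: 0.0
[[401.17765923 317.80536953]]
t 2.4 tcp [ 0.5564 -0.1129  0.1498] F [ 0.6 -0.1  0.3] open 0.0005
.558,-.1155,.095 [-0.22 -0.21  5.48]
```

View pics/w1.png

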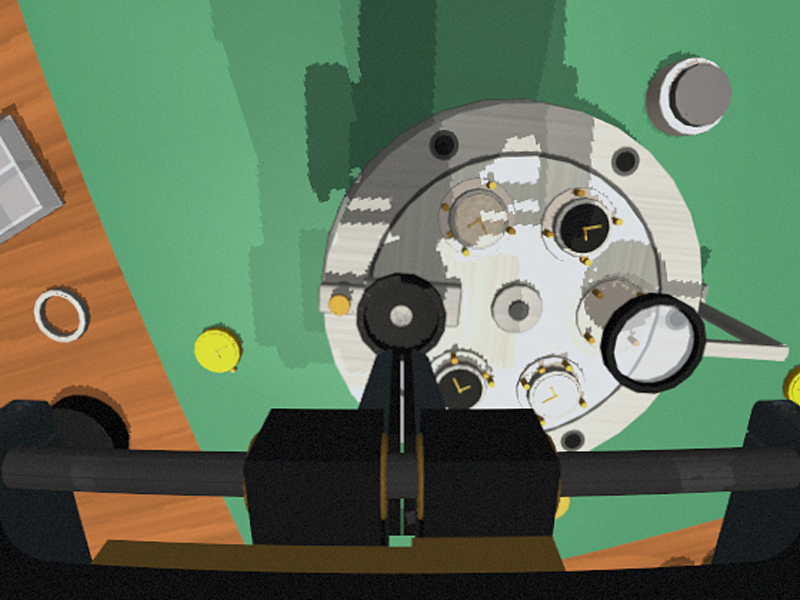

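View pics/s2.png

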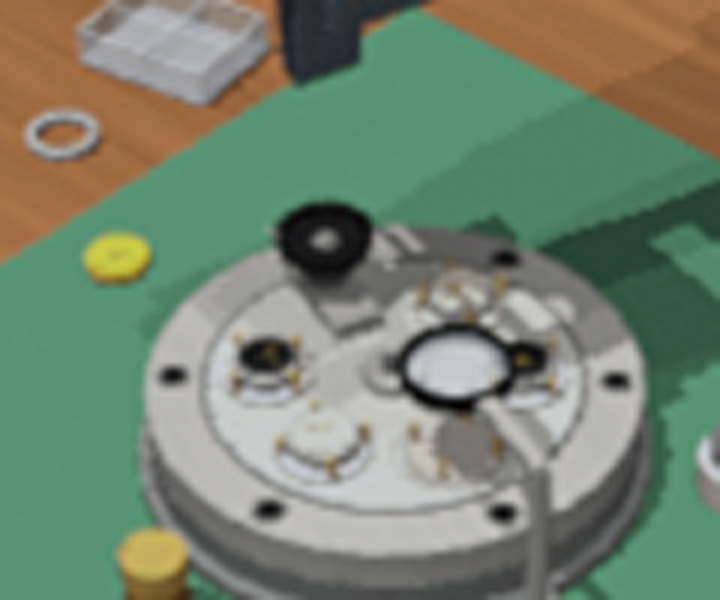

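The wrist picture shows the dish spot at (401,316) against a prediction of (401,318), so the fit holds. The tips of the shut fingers, near (400,350), are narrow. In the scene crop the gripper looks higher than I expected, so I'll project the TCP into it.

```bash
python3 - <<'E'
from station import *
from h import *
q=read_state();s=read_camera("scene");w=read_camera("wrist");P=q["tcp_pos"]
print(P,(proj(s,[P,P+[0,0,.08],[.558,-.1155,.092]])-[210,140])*6, proj(w,[P])*800/560)
cv2.imwrite("pics/s3.png",cv2.resize(s["pixels"][90:215,200:340,::-1],None,fx=4,fy=4,interpolation=cv2.INTER_CUBIC))
E
```

```text
[ 0.55644435 -0.11290474  0.14978612] [[325.70615821 133.47300457]
 [319.98904502  -6.3845079 ]
 [323.63113342 227.42471178]] [[403.03643377 353.72051256]]
```

View pics/s3.png

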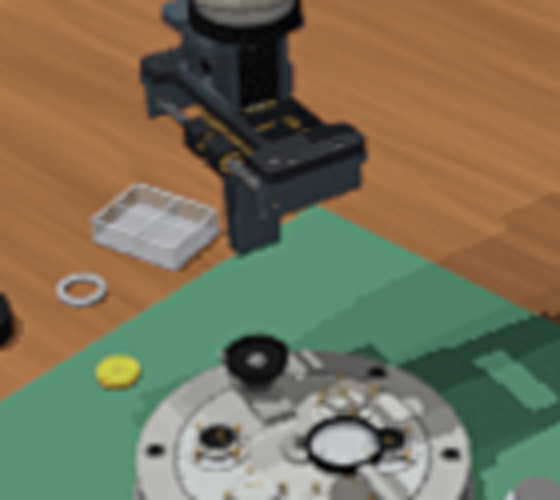

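```bash
python3 - <<'E'
from station import *
from h import *
q=read_state();s=read_camera("scene");w=read_camera("wrist");P=q["tcp_pos"];M=R.from_rotvec(q["ee_rot"])
print(w["position"],M.as_matrix().round(2).tolist())
for h in(0,.02,.035):
    c=P+M.apply([[a,b,-h] for a in(-.016,.016) for b in(-.0135,.0135)])
    print(h,"s3",((proj(s,c)-[200,90])*4).round(0).tolist(),"w",(proj(w,c)*800/560).round(0).tolist())
E
```

```text
[ 0.47344121 -0.09077492  0.36142059] [[-0.96, 0.27, 0.0], [0.27, 0.96, -0.0], [-0.0, 0.0, -1.0]]
0 s3 [[228.0, 287.0], [247.0, 305.0], [266.0, 272.0], [285.0, 291.0]] w [[374.0, 387.0], [433.0, 387.0], [373.0, 320.0], [435.0, 320.0]]
0.02 s3 [[227.0, 264.0], [246.0, 282.0], [265.0, 250.0], [285.0, 268.0]] w [[371.0, 408.0], [436.0, 408.0], [370.0, 336.0], [438.0, 336.0]]
0.035 s3 [[226.0, 247.0], [245.0, 265.0], [265.0, 233.0], [284.0, 251.0]] w [[369.0, 426.0], [439.0, 426.0], [367.0, 350.0], [441.0, 350.0]]
```

Both views put the visible fingertips about 35 mm above the nominal TCP and about 17×32 mm across, so I'll feel for contact on the way down. First I'll turn the tool 90° so the gripper body stays clear of the loupe during the swing.

```bash
python3 -c "from station import *;print(read_state()['qpos'].round(2))"; python3 -m inch '[[-0.2,-0.2,0,0,0,10.5,1],[-0.2,-0.2,0,0,0,21,1],[-0.2,-0.2,0,0,0,31,1],[-0.2,-0.2,0,0,0,41,1],[-0.2,-0.2,0,0,0,51,1],[-0.2,-0.2,1,0,0,61,1],[-0.2,-0.2,2,0,0,71,1],[-0.2,-0.2,3,0,0,80,1]]'; python3 go.py .558,-.1155,.09;python3 -c "from station import *;print(read_state()['qpos'].round(2))"
```

```text
[-0.24  0.2   2.02  0.    0.92 -1.54]
time: 3.6
tcp_pos: [0.5584, -0.1159, 0.1199]
ee_rot: [2.329, 2.107, 0.001]
force: [-0.4, 0.1, -0.1]
opening: 0.0002
finger_force: 0.0
t 3.6 tcp [ 0.5584 -0.1159  0.1199] F [-0.4  0.1 -0.1] open 0.0002
.558,-.1155,.09 [ 0.03 -0.05  2.99]
[-0.25  0.25  2.03  0.    0.86 -0.15]
```

Now a guarded descent.

```bash
python3 -m inch '[[0,0,1,0,0,0,1],[0,0,2,0,0,0,1],[0,0,2.5,0,0,0,1],[0,0,2.8,0,0,0,1],[0,0,3.1,0,0,0,1],[0,0,3.4,0,0,0,1],[0,0,3.4,0,0,0,1]]'
```

```text
time: 4.47
tcp_pos: [0.558, -0.1164, 0.0853]
ee_rot: [-2.324, -2.113, 0.0]
force: [-0.9, 0.5, 0.5]
opening: 0.0006
finger_force: 0.0
```

```bash
python3 -m inch '[[0,0,0.4,0,0,0,1],[0,0,0.8,0,0,0,1],[0,0,0.8,0,0,0,1]]'; python3 - <<'E'
from station import *
from h import *
s=read_camera("scene");w=read_camera("wrist")
a=cv2.resize(s["pixels"][130:230,215:315,::-1],(600,600),interpolation=cv2.INTER_CUBIC)
b=cv2.resize(w["pixels"][150:350,230:297,::-1],(200,600),interpolation=cv2.INTER_CUBIC)
cv2.imwrite("pics/s4.png",np.hstack([a,b]))
E
```

```text
time: 4.85
tcp_pos: [0.5579, -0.1163, 0.077]
ee_rot: [-2.324, -2.113, 0.001]
force: [-0.4, -1.0, 0.4]
opening: 0.0004
finger_force: 0.0
```

View pics/s4.png

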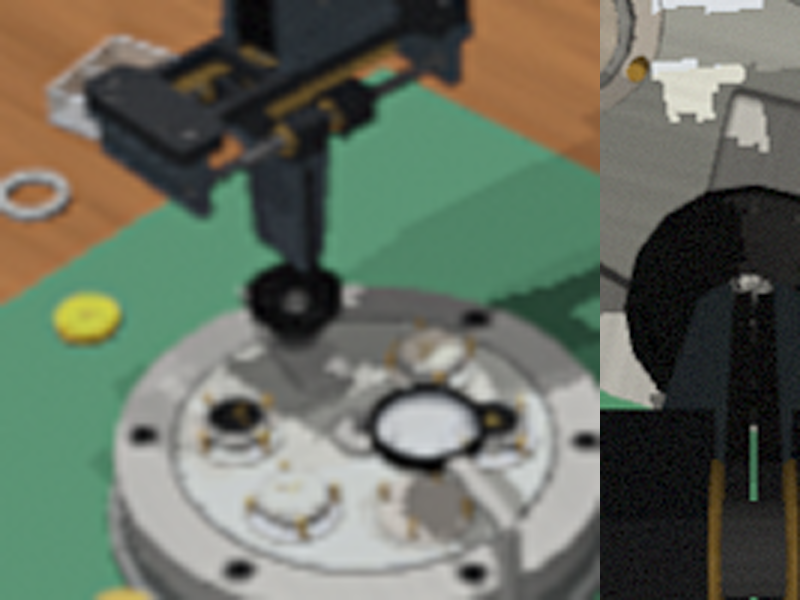

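Left, the shut tips (295,265) are still just above the dish (295,298), with nothing touched. Right, the tip is in line with the dish's white spot. Carrying on down.

```bash
python3 -m inch '[[0,0,0.3,0,0,0,1],[0,0,0.6,0,0,0,1],[0,0,0.9,0,0,0,1],[0,0,0.9,0,0,0,1]]';python3 -m inch '[[0,0,0.2,0,0,0,1],[0,0,0.4,0,0,0,1],[0,0,0.4,0,0,0,1]]'
```

```text
time: 5.45
tcp_pos: [0.558, -0.1163, 0.0681]
ee_rot: [-2.324, -2.113, 0.0]
force: [0.0, -0.4, 0.3]
opening: 0.0003
finger_force: 0.0
time: 5.82
tcp_pos: [0.5581, -0.1163, 0.0643]
ee_rot: [-2.325, -2.113, 0.0]
force: [0.3, -0.1, -0.3]
opening: 0.0006
finger_force: 0.0
```

```bash
python3 -m inch '[[0,0,0.2,0,0,0,1],[0,0,0.4,0,0,0,1],[0,0,0.4,0,0,0,1]]';python3 -m inch '[[0,0,0.2,0,0,0,1],[0,0,0.4,0,0,0,1],[0,0,0.4,0,0,0,1]]'
```

```text
time: 6.2
tcp_pos: [0.558, -0.1163, 0.0602]
ee_rot: [-2.324, -2.113, 0.0]
force: [-0.5, 0.2, -0.4]
opening: 0.0005
finger_force: 0.0
time: 6.58
tcp_pos: [0.558, -0.1163, 0.0562]
ee_rot: [-2.324, -2.113, 0.0]
force: [-0.5, 0.3, 0.0]
opening: 0.0006
finger_force: 0.0
```

```bash
python3 -m inch '[[0,0,0.2,0,0,0,1],[0,0,0.4,0,0,0,1],[0,0,0.4,0,0,0,1]]';python3 -m inch '[[0,0,0.2,0,0,0,1],[0,0,0.4,0,0,0,1],[0,0,0.4,0,0,0,1]]'; python3 - <<'E'
from station import *
from h import *
s=read_camera("scene");w=read_camera("wrist")
a=cv2.resize(s["pixels"][140:215,225:300,::-1],(600,600),interpolation=cv2.INTER_CUBIC)
b=cv2.resize(w["pixels"][150:350,230:297,::-1],(200,600),interpolation=cv2.INTER_CUBIC)
cv2.imwrite("pics/s5.png",np.hstack([a,b]))
E
```

```text
time: 6.95
tcp_pos: [0.558, -0.1164, 0.0522]
ee_rot: [-2.325, -2.113, 0.0]
force: [-0.7, 0.5, -0.2]
opening: 0.0006
finger_force: 0.0
time: 7.32
tcp_pos: [0.558, -0.1163, 0.0482]
ee_rot: [-2.325, -2.113, 0.0]
force: [0.1, -0.1, -0.5]
opening: 0.0002
finger_force: 0.3
```

View pics/s5.png

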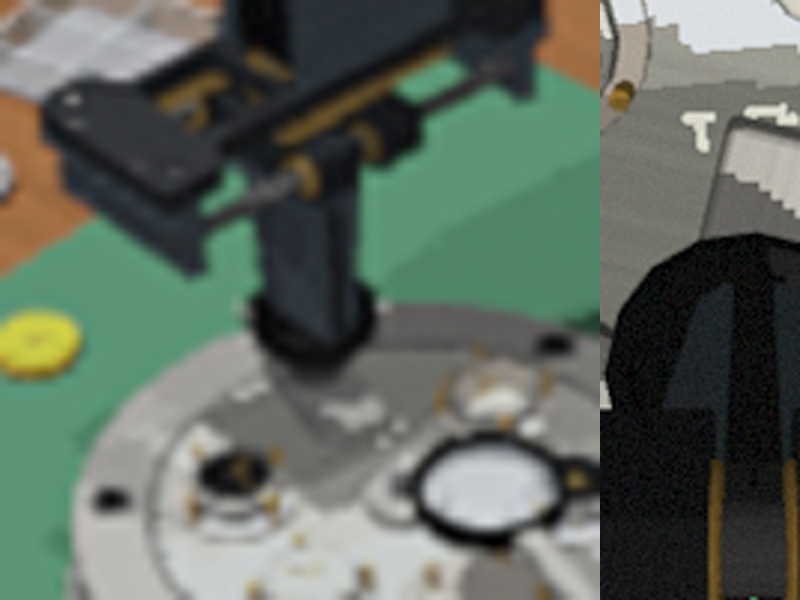

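The fingers now stand inside the dish rim (310,330), roughly central. Keep pressing.

```bash
python3 -m inch '[[0,0,0.1,0,0,0,1],[0,0,0.3,0,0,0,1],[0,0,0.3,0,0,0,1]]';python3 -m inch '[[0,0,0.1,0,0,0,1],[0,0,0.3,0,0,0,1],[0,0,0.3,0,0,0,1]]'
```

```text
time: 7.8
tcp_pos: [0.5584, -0.1164, 0.0455]
ee_rot: [2.325, 2.113, 0.0]
force: [0.1, 1.3, 3.3]
opening: 0.0006
finger_force: 2.3
time: 8.18
tcp_pos: [0.5583, -0.1164, 0.0424]
ee_rot: [2.325, 2.113, 0.0]
force: [0.8, 2.3, 4.1]
opening: 0.0002
finger_force: 2.8
```

```bash
python3 -m inch '[[0,0,0.3,0,0,0,1],[0,0,0.6,0,0,0,1],[0,0,0.8,0,0,0,1],[0,0,0.8,0,0,0,1]]';python3 -m inch '[[0,0,0.1,0,0,0,1],[0,0,0.1,0,0,0,1]]'; python3 go.py
```

```text
time: 8.68
tcp_pos: [0.5584, -0.1164, 0.0345]
ee_rot: [2.325, 2.113, 0.0]
force: [-0.2, 1.4, 7.0]
opening: 0.0005
finger_force: 4.1
time: 8.93
tcp_pos: [0.5584, -0.1164, 0.0336]
ee_rot: [2.324, 2.113, 0.0]
force: [-0.2, 1.4, 8.9]
opening: 0.0008
finger_force: 4.2
t 8.93 tcp [ 0.5584 -0.1164  0.0336] F [-0.2  1.4  8.9] open 0.0008
```

At the stop (8.9 N), disc not moved. Next, work out the arc shifts.

```bash
cat > arc.py <<'E'
import sys
from station import read_state
from h import *
q=read_state();M=R.from_rotvec(q["ee_rot"]);P=q["tcp_pos"][:2];C=np.array([.5823,-.0478])
a=np.arctan2(*(P-C)[::-1]);print("cw deg now",-np.degrees(a)-109.8,"r",np.hypot(*(P-C)))
for d in eval(sys.argv[1]):
    g=-np.radians(109.8+d);print(d,(100*M.inv().apply(np.r_[C+.072*np.array([np.cos(g),np.sin(g)])-P,0])).round(2)[:2])
E
python3 arc.py '[0,5,10,15,20,25,30,35,40]'
```

```text
cw deg now -0.6263366891133728 r 0.07266214877096167
0 [ 0.08 -0.06]
5 [ 0.27 -0.66]
10 [ 0.5  -1.24]
15 [ 0.78 -1.81]
20 [ 1.11 -2.34]
25 [ 1.49 -2.84]
30 [ 1.91 -3.31]
35 [ 2.37 -3.74]
40 [ 2.86 -4.13]
```

```bash
python3 -m inch '[[0.25,-0.65,0,0,0,0,1],[0.5,-1.25,0,0,0,0,1],[0.8,-1.8,0,0,0,0,1],[1.1,-2.35,0,0,0,0,1],[1.5,-2.85,0,0,0,0,1],[1.9,-3.3,0,0,0,0,1],[2.35,-3.75,0,0,0,0,1],[2.35,-3.75,0,0,0,0,1]]'; python3 arc.py '[35,40,45,50,55,60]'; python3 - <<'E'
from station import *
from h import *
t=read_camera("top");s=read_camera("scene")
a=cv2.resize(s["pixels"][140:240,215:335,::-1],(480,400),interpolation=cv2.INTER_CUBIC)
b=cv2.resize(t["pixels"][160:260,245:325,::-1],(320,400),interpolation=cv2.INTER_CUBIC)
cv2.imwrite("pics/s6.png",np.hstack([a,b]))
E
```

```text
time: 9.93
tcp_pos: [0.5234, -0.0893, 0.0338]
ee_rot: [2.324, 2.113, 0.001]
force: [0.7, 1.4, 7.6]
opening: 0.0006
finger_force: 4.1
cw deg now 35.004359047768034 r 0.07203733041594466
35 [0. 0.]
40 [ 0.5  -0.38]
45 [ 1.02 -0.73]
50 [ 1.58 -1.02]
55 [ 2.15 -1.27]
60 [ 2.75 -1.47]
```

View pics/s6.png

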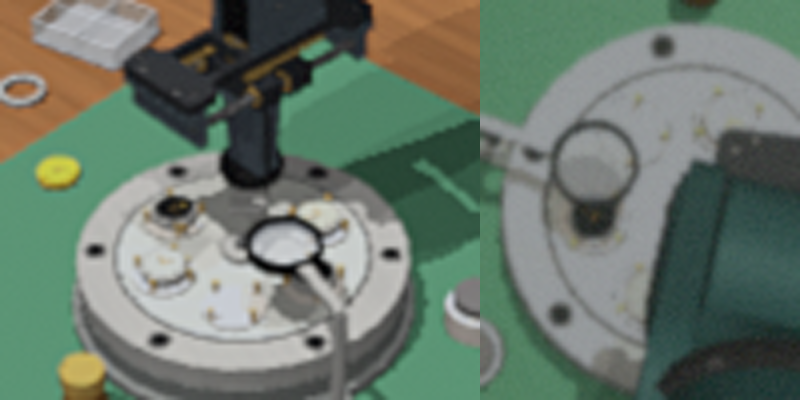

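The plunger has travelled with the fingers, the cap now at about (252,165). The dark watch at (175,207) gives me the disc angle. That was my 10th picture, so from here I use numbers only.

```bash
python3 - <<'E'
from station import *
from h import *
s=read_camera("scene");C=np.array([.5823,-.0478])
g=lambda uv,z:np.degrees(np.arctan2(*(ray_z(s,uv,z)[:2]-C)[::-1]))
u=lambda x,y:(215+(x+.5)/4-.5,140+(y+.5)/4-.5)
v=lambda x,y:(218+(x+.5)/7-.5,165+(y+.5)/7-.5)
print("before",g(v(254,240),.063),"now",g(u(175,207),.063),"diff",g(v(254,240),.063)-g(u(175,207),.063))
# automatic: dark spot near present watch
def spot(c,uv,r=5):
    p=cv2.cvtColor(c["pixels"],cv2.COLOR_RGB2GRAY).astype(float);x,y=map(round,uv)
    w=np.clip(110-p[y-r:y+r+1,x-r:x+r+1],0,None);Y,X=np.mgrid[-r:r+1,-r:r+1]
    return x+(w*X).sum()/w.sum(),y+(w*Y).sum()/w.sum()
print(spot(s,u(175,207)),u(175,207))
E
```

```text
before -49.936947676200475 now -83.33525685834277 diff 33.3983091821423
(np.float64(257.97112180673827), np.float64(191.4564975934839)) (258.375, 191.375)
```

```bash
python3 -m inch '[[0.5,-0.4,0,0,0,0,1],[1.0,-0.75,0,0,0,0,1],[1.6,-1.0,0,0,0,0,1],[1.9,-1.15,0,0,0,0,1],[2.1,-1.25,0,0,0,0,1],[2.1,-1.25,-0.4,0,0,0,1],[2.1,-1.25,-0.8,0,0,0,1],[2.1,-1.25,-0.8,0,0,0,1]]'; python3 arc.py '[54,56,58,60,62,64,66,68,70]'; cat > ang.py <<'E'
from station import *
from h import *
s=read_camera("scene");C=np.array([.5823,-.0478])
p=cv2.cvtColor(s["pixels"],cv2.COLOR_RGB2GRAY).astype(float)
H,W=p.shape
# score of the dark watch (starts 60 deg ccw of plunger) against disc angle, at a patch round the projected point
def patch(th,r=3):
    g=np.radians(-109.8+60-th);q=proj(s,[[C[0]+.062*np.cos(g),C[1]+.062*np.sin(g),.063]])[0]
    return cv2.getRectSubPix(p.astype(np.float32),(7,5),(float(q[0]),float(q[1]))).mean()
a=np.arange(25,85,.5);v=np.array([patch(t) for t in a]);i=v.argmin()
w=np.clip(v[i]+25-v,0,None)*(abs(a-a[i])<12);print("disc deg ~",(w*a).sum()/w.sum(),"dark",v[i])
E
python3 ang.py
```

```text
time: 11.08
tcp_pos: [0.5124, -0.0674, 0.0414]
ee_rot: [-2.325, -2.113, 0.0]
force: [0.2, -1.0, 0.1]
opening: 0.0003
finger_force: 0.0
cw deg now 54.5669593929009 r 0.072568919433213
54 [-0.05  0.08]
56 [ 0.19 -0.01]
58 [ 0.43 -0.09]
60 [ 0.67 -0.16]
62 [ 0.91 -0.23]
64 [ 1.16 -0.28]
66 [ 1.4  -0.33]
68 [ 1.65 -0.37]
70 [ 1.9  -0.39]
disc deg ~ 52.35848498983301 dark 49.09177
```

```bash
python3 -m inch '[[0.2,0,0,0,0,0,1],[0.45,-0.1,0,0,0,0,1],[0.65,-0.15,0,0,0,0,1],[0.65,-0.15,0,0,0,0,1]]'; python3 ang.py;  python3 arc.py '[60,61,62,63,64,65,66,67]'
```

```text
time: 11.62
tcp_pos: [0.5117, -0.0605, 0.0415]
ee_rot: [-2.324, -2.113, 0.0]
force: [-1.7, 0.4, 5.6]
opening: 0.0004
finger_force: 2.5
disc deg ~ 59.15312461602959 dark 50.896957
cw deg now 59.977282959609525 r 0.07171449445952897
60 [-0.   -0.03]
61 [ 0.12 -0.06]
62 [ 0.24 -0.09]
63 [ 0.36 -0.12]
64 [ 0.48 -0.15]
65 [ 0.61 -0.17]
66 [ 0.73 -0.19]
67 [ 0.85 -0.21]
```

The pin has dropped in: the floor pushes back at 5.6 N, disc at about 59°. I'll raise the hand straight up.

```bash
python3 -m inch '[[0,0,-0.3,0,0,0,1],[0,0,-0.7,0,0,0,1],[0,0,-1.2,0,0,0,1],[0,0,-2,0,0,0,1],[0,0,-4,0,0,0,1],[0,0,-7,0,0,0,1],[0,0,-11,0,0,0,1],[0,0,-11,0,0,0,1]]'; python3 ang.py; python3 - <<'E'
from station import *
from h import *
w=read_camera("wrist");C=np.array([.5823,-.0478]);g=np.radians(-169.8)
p=cv2.cvtColor(w["pixels"],cv2.COLOR_RGB2GRAY)
D=np.r_[C+.072*np.array([np.cos(g),np.sin(g)]),.086]
print("dish pred up",proj(w,[D])[0],"down",proj(w,[D-[0,0,.009]])[0])
u,v=map(int,proj(w,[D])[0]);r=20
q=p[v-r:v+r,u-r:u+r]
b=(q>np.percentile(q,50)+40).astype(np.uint8);n,l,st,ce=cv2.connectedComponentsWithStats(b)
print([(st[i,4],(ce[i]+[u-r,v-r]).round(1)) for i in range(1,n)])
E
```

```text
time: 12.68
tcp_pos: [0.5135, -0.061, 0.1545]
ee_rot: [2.322, 2.11, 0.005]
force: [-0.1, 1.1, -0.1]
opening: 0.0006
finger_force: 0.0
disc deg ~ 59.226655121429744 dark 52.475994
dish pred up [280.93876378 214.77045935] down [280.89796105 211.641535  ]
[(np.int32(19), array([276. , 211.8])), (np.int32(2), array([281.5, 212. ])), (np.int32(2), array([284. , 212.5]))]
```

```bash
python3 - <<'E'
from station import *
from h import *
s=read_camera("scene");C=np.array([.5823,-.0478])
im0=cv2.resize(cv2.imread("pics/scene0.png"),(560,420),interpolation=cv2.INTER_AREA)
for n,im,th in(("start",im0,0),("now",s["pixels"][:,:,::-1],60)):
    g=np.radians(-109.8-th);D=np.r_[C+.072*np.array([np.cos(g),np.sin(g)]),.089]
    u,v=proj(s,[D])[0];iu,iv=round(u),round(v);r=13
    q=cv2.cvtColor(im,cv2.COLOR_BGR2GRAY)[iv-r:iv+r+1,iu-r:iu+r+1]
    k,l,st,ce=cv2.connectedComponentsWithStats((q<60).astype(np.uint8))
    i=max(range(1,k),key=lambda j:st[j,4]);print(n,st[i],"offset",ce[i]+[iu-r-u,iv-r-v], "9mm down =",proj(s,[D-[0,0,.009]])[0]-[u,v])
E
```

```text
start [  5   8  16  14 144] offset [-0.33017034  1.29257115] 9mm down = [0.10222591 2.37295962]
now [  6   8  16  14 163] offset [-0.14888271  0.99684356] 9mm down = [-6.76285496e-04  2.37687025e+00]
```

The cap sits at the same height offset as at the start (1.0 px against 1.3; 9 mm lower would read +2.4 px), so the plunger is fully up. The disc reads about 59–60° and the hand is clear. Handing in.

```bash
python3 -c "from station import *;print(finish_job())"
```

```text
the job is handed in; nothing more can be done
None
```

I turned the disc one hole clockwise (measured at about 59–60°); by force and camera readings the pin dropped in and the plunger sprang fully up; I took the hand clear and handed the job in at about 13 s, with no verdict shown.

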